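Put the herb jar away and shut the spice drawer

ROBOT

A 6-joint arm with a two-finger parallel gripper is mounted at the origin on the work surface. World frame = base frame: x ahead of the robot, y to its left, z up, the work surface at z = 0. Lengths are in m, angles in degrees, forces in N, time in s.
With the tool pointing down it reaches from about 0.3 to 0.75 m from the base axis. Payload 8.5 kg.
Tool frame: the origin (TCP) lies at the very end of the fingers, on their centre line; the grasp point (between the pads) lies 19 mm behind it; z points along the fingers, y is the line along which they close (so a half turn about z gives the same grasp; the last joint's range is limited). The gripper opens to 85 mm and grips with 20 to 120 N. Pads are 22 mm wide; open, the fingers measure 114 mm over their backs; the gripper's body (76 mm by 85 mm) begins 54 mm behind the grasp point. The pads swing forward as they close: fully open they stand 13 mm farther back than shut.
Start: joints at [-12.336, 21.807, 74.336, -0, 83.858, -12.336], TCP at [0.55, 0, 0.231] pointing down, gripper open.
Joint ranges: [-178.18, 178.18], [-50.72, 133.34], [12.68, 142.11], [-81.47, 261.47], [9.98, 163.14], [-165.26, 165.26]. Speed limits (degrees/s): [136.94, 136.94, 180, 180, 180, 180].

INTERFACE

Orientations are given as [roll, pitch, yaw] about the fixed x, y, z axes, in that order (R = Rz(yaw) Ry(pitch) Rx(roll)).
In Python, from workcell import robot gives the robot as it stands. The module is installed in compiled form; this text tells all that it offers.
- The arm moves only by the tool apply_moves, never from a script. Its argument "rows" is text: rows parted by semicolons, each of 7 numbers parted by spaces: the shift along the tool's x, y, z scaled (see below), then the turn, a rotation vector about the tool's x, y, z scaled (see below), then the opening, from -1 (shut) to 1 (fully open). In form: x y z rx ry rz hand; .... A call has exactly 5 rows; each row is the pose to reach, as a shift and turn from the pose commanded when the call began, along the tool's axes at that moment, turning the shorter way round; what a row does not reach only later rows make up. The controller multiplies each number of a shift by 250 mm and each number of a turn by pi rad. A row lasts 1/10 s, in which the tool goes at most 50 mm and 8.59 degrees, less where a joint would pass 70% of its speed; a pose out of reach is approached as far as the arm can. A call with a number of a shift or a turn outside -1 to 1 is refused whole. A call with a gripper value outside its range is refused whole. The fingers move at their own pace and stop on an object; "newtons" is the grip in N (left out, the last holds). Time passes only in rows, so rows that repeat a pose let the fingers close, or fill a call up. It gives the time, the measured TCP pose, the force, the opening and the grip force at its end, in the units of the state.
- robot.state(): the state, without advancing time (a new reading comes with each control period).
- robot.get_image(name): name is "scene" or "side" or "wrist"; returns (picture, depth): 480x640x3 uint8, red, green, blue; 480x640 float32, m along the optical axis (not along the pixel's ray), 0 where there is no reading.
- robot.camera_model(name): a dict with "vertical_fov" (degrees; the focal length in pixels is half the picture's height over the tangent of half this angle, whatever the lens; pixels are square), "cx", "cy" (the principal point, pixels), "extrinsics" (4x4, takes a point from camera to world coordinates); the wrist camera has in their place "mount" (4x4, takes a point from camera to tool coordinates, whose origin is the TCP and whose axes are the flange's). Camera axes: x right, y down, z forward; pixel columns grow to the right and rows downward; lengths in m; the calibration is good to about 2 mm. A picture is of the moment at which its call begins: read the wrist's pose just before it. camera_model takes no time and is no camera call.
- robot.close_job(): hands the job in; it is judged then, once.
Trained networks look in the newest picture that a camera, given by its name, has taken for a name from the list of things; names that differ only in an ending like _2 or _b are one class to them, and where a whole thing is asked for, a point or a joint stands for the part that bears it (a point fixed in the world has none). Each returns a list of dicts, best first, with "score" (0 to 1); they miss things now and then, are a little off and sometimes report something else, mostly with a low value. They report only what shows in the picture. A call takes as long as a camera call.
- robot.regions_of(query, camera): "region" (480x640 bool, what is visible of it) and "extent" ([left, top, right, bottom] in pixels, round what is visible of it).
The state is a dict: "t": time; "qpos": joint angles; "joint_vel": joint speeds; "effort": joint torques, N m; "ee_pos": TCP position; "eef_rot": TCP orientation; "ft_force": force on the tool from outside, world axes, zero at the start; "ft_torque": the same for the moment, N m; "opening": finger opening in m; "gripper_force": force on a finger pad.
Only numpy, scipy, OpenCV 4.12 (cv2) and the standard library are available. Lean on these libraries where they do the work, as an engineer would, in place of code of your own. Each camera call takes 0.05 s, during which the arm holds its last target. There are 200 camera calls.

TASK

Put the jar of green herbs away: stand it upright on the cork mat in the empty compartment of the open spice drawer, setting it down rather than dropping it, then push the drawer gently all the way shut. Don't slam the drawer, don't tip any jar over, and leave the other things on the counter where they are.

Things in the scene. Friction and masses are not known exactly. Their poses are not given: they have to be found in the camera images.
- herb_jar: square clear-glass spice jar, 44 x 44 mm, 98 mm tall, green herbs inside, white labels on two faces; round light-brown bamboo cap 42 mm in diameter from 74 to 98 mm height, the place to grip. Origin: centre of the underside, z up. It starts upright on the counter. It weighs about 0.2 kg.
- cork_mat: loose square cork mat, 62 x 62 x 4 mm, lying in the empty compartment of the drawer (any of the three). Origin: centre of its underside; edges parallel to the drawer's. The jar goes on top of it.
- red_jar: square clear-glass spice jar, 44 x 44 mm, 98 mm tall, red spice inside, white labels on two faces; round light-brown bamboo cap 42 mm in diameter from 74 to 98 mm height, the place to grip. Origin: centre of the underside, z up. It stands in another compartment of the drawer, its cap about 78 or 156 mm from the empty compartment's centre.
- sand_jar: square clear-glass spice jar, 44 x 44 mm, 98 mm tall, sand-coloured spice inside, white labels on two faces; round light-brown bamboo cap 42 mm in diameter from 74 to 98 mm height, the place to grip. Origin: centre of the underside, z up. It stands in the remaining compartment of the drawer.
- spice_cabinet: fixed light-wood cabinet on the counter, 190 deep (x) x 274 wide (y) x 142 mm tall; its open front faces its own -x, 65 mm from the origin. Origin: on its underside, 65 mm behind that front, midway across its width; z up. One drawer slides out along -x.
- spice_drawer (a joint): drawer travel in m: 0 is fully shut (drawer front flush with the cabinet's front), up to 0.15 open. It starts standing open by about 0.12. Friction about 1.5 N. The wooden drawer front is 248 mm wide, 12 mm thick, its outer face 48 mm towards -x from drawer_mid, its top edge 95 mm above the counter.
- drawer_mid (a point): centre of the middle compartment, on the drawer's floor (22 mm above the counter); axes parallel to the cabinet's; moves with the drawer. Three compartments side by side along y, centres at y = -78, 0 and +78 mm, each 72 x 72 mm inside. Dividers, side and back walls are 40 mm high above the floor; behind them a solid deck of the same height.
- drawer_handle (a point): middle of the brass bar handle on the drawer's front: a horizontal round bar 10 mm thick and 110 mm long along the drawer's y, 35 mm in front of the drawer front's face and 74 mm above the counter; axes parallel to the cabinet's; push it towards +x to shut the drawer.
- pepper_mill: dark wooden pepper mill, 54 mm in diameter, 128 mm tall, standing on the counter; origin: centre of the underside. Leave it.
- honey_jar: round amber jar with a black cap, 60 mm in diameter, 85 mm tall, standing on the counter; origin: centre of the underside. Leave it.
- mug: white mug, 80 mm in diameter, 90 mm tall, on the counter; origin: centre of the underside. Leave it.
- pinch_bowl: small blue bowl, 90 mm in diameter, 35 mm tall, on the counter; origin: centre of the underside. Leave it.

How it is judged:
By the outcome, as a careful person would: the job done as asked, in the order asked, and still so for the second after the job is handed in, with the robot touching nothing.
It also fails if it takes over 51 s, if anything falls off the work surface, if the arm or the gripper's body presses on something with over 40 N, if the wrist force passes 120 N, or if a joint passes its speed limit or range.

## Working session

There is one attempt and no reset: what is moved stays moved. The work goes in short steps, Python scripts to look and compute and a tool call to move; the robot and the scene stay as the last step left them, time stands still between calls to the robot, and variables do not carry over. Pictures are saved under pics/ and viewed, at most 10 in all, crops included, and the job is handed in when it is done.

Besides the shell and the picture viewer there is one more tool, called after ">>>" as a command line: name --argument value ..., lists and objects as JSON in quotes. apply_moves: Moves the arm, as the interface text tells. Shifts and turns lie within -1 to 1; 1 stands for 250 mm of shift or pi rad of turn. Its arguments: {"type":"object","properties":{"rows":{"type":"string"},"newtons":{"type":"number"}},"required":["rows"]}

```bash
mkdir -p pics
cat > h.py <<'E'
import numpy as np, cv2
from workcell import robot
def cloud(name, st=None):
    img,d=robot.get_image(name); m=robot.camera_model(name)
    f=240/np.tan(np.radians(m["vertical_fov"])/2)
    v,u=np.mgrid[0:480,0:640]
    P=np.stack([(u-m["cx"])/f*d,(v-m["cy"])/f*d,d],-1)
    T=np.array(m["extrinsics"])
    P=P@T[:3,:3].T+T[:3,3]
    P[d<=0]=np.nan
    return img,P
def save(img,n): cv2.imwrite("pics/"+n,img[:,:,::-1])
E
python3 - <<'E'
from h import *
s=robot.state(); print(s["t"],s["ee_pos"],s["eef_rot"],s["opening"])
imgs=[]
for c in("scene","side"):
    img,P=cloud(c); np.savez(c+".npz",img=img,P=P); save(img,c+".png")
    print(c,np.array(robot.camera_model(c)["extrinsics"]).round(3).tolist())
    for q in ["herb_jar","cork_mat","red_jar","sand_jar","spice_cabinet","spice_drawer","drawer_handle","pepper_mill","honey_jar","mug","pinch_bowl"]:
        for r in robot.regions_of(q,c)[:2]:
            p=P[r["region"]]; p=p[~np.isnan(p[:,0])]
            if len(p): print(c,q,round(r["score"],2),np.round(r["extent"]),"med",np.median(p,0).round(3),"lo",np.percentile(p,2,0).round(3),"hi",np.percentile(p,98,0).round(3))
E
```

```text
0.0 [5.49707163e-01 6.44671971e-05 2.30700609e-01] [-1.79915674e+02 -1.97020542e-02  8.99996092e+01] 0.08539851294603898
scene [[0.511, 0.709, -0.486, 1.055], [0.859, -0.421, 0.29, -0.321], [0.001, -0.566, -0.824, 0.85], [0.0, 0.0, 0.0, 1.0]]
scene herb_jar 0.72 [209. 277. 244. 332.] med [ 0.623 -0.234  0.067] lo [ 0.59  -0.253  0.005] hi [ 0.63  -0.211  0.098]
scene herb_jar 0.44 [183. 185. 221. 246.] med [ 0.446 -0.196  0.074] lo [ 0.345 -0.217 -0.003] hi [ 0.456 -0.168  0.125]
scene cork_mat 0.65 [392. 175. 420. 198.] med [0.547 0.178 0.024] lo [0.515 0.112 0.02 ] hi [0.586 0.198 0.116]
scene red_jar 0.83 [362. 178. 399. 225.] med [0.591 0.083 0.087] lo [0.564 0.067 0.033] hi [0.606 0.114 0.12 ]
scene sand_jar 0.9 [413. 130. 445. 174.] med [0.533 0.226 0.086] lo [0.506 0.212 0.039] hi [0.549 0.259 0.119]
scene spice_cabinet 0.76 [396. 124. 587. 324.] med [0.728 0.174 0.139] lo [0.603 0.071 0.014] hi [0.835 0.356 0.142]
scene spice_drawer 0.68 [344. 123. 461. 255.] med [0.549 0.134 0.059] lo [0.466 0.037 0.017] hi [0.647 0.281 0.094]
scene spice_drawer 0.22 [414. 128. 445. 174.] me
[... 1834 characters left out ...]
 pepper_mill 0.84 [393. 166. 424. 226.] med [ 0.428 -0.174  0.076] lo [ 0.405 -0.199  0.003] hi [ 0.45  -0.165  0.127]
side honey_jar 0.64 [368. 128. 384. 164.] med [ 0.523 -0.318  0.074] lo [ 0.509 -0.334  0.014] hi [ 0.537 -0.309  0.087]
side honey_jar 0.5 [394. 168. 424. 221.] med [ 0.428 -0.174  0.076] lo [ 0.405 -0.199  0.003] hi [ 0.45  -0.165  0.127]
side mug 0.48 [264. 262. 369. 423.] med [0.55  0.193 0.061] lo [0.462 0.059 0.019] hi [0.637 0.301 0.096]
side pinch_bowl 0.84 [288. 128. 313. 159.] med [ 0.7   -0.323  0.025] lo [ 0.658 -0.353  0.002] hi [ 0.715 -0.272  0.037]
side pinch_bowl 0.16 [262. 260. 369. 420.] med [0.551 0.191 0.061] lo [0.461 0.056 0.019] hi [0.638 0.301 0.096]
```

Run:
```python
from h import *
for c in("scene","side"):
    D=np.load(c+".npz"); P=D["P"]; 
    z=P[...,2]
    def fit(mask,n):
        p=P[mask][:,:2].astype(np.float32)
        if len(p)>20: print(c,n,len(p),"rect",cv2.minAreaRect(p),"mean",p.mean(0).round(4))
    def near(x,y,r): return np.hypot(P[...,0]-x,P[...,1]-y)<r
    fit((abs(z-.142)<.004)&near(.72,.2,.22),"cabtop")
    fit((abs(z-.098)<.004)&near(.61,-.222,.05),"herbcap")
    fit((abs(z-.120)<.004)&near(.585,.09,.05),"redcap")
    fit((abs(z-.120)<.004)&near(.52,.245,.05),"sandcap")
    fit((abs(z-.026)<.004)&near(.55,.165,.06),"mat")
    fit((abs(z-.095)<.003)&near(.5,.15,.17),"fronttop")
    fit((abs(z-.128)<.005)&near(.43,-.19,.06),"milltop")
    fit((abs(z-.085)<.004)&near(.54,-.34,.06),"honeytop")
a,b=cv2.imread("pics/scene.png"),cv2.imread("pics/side.png")
cv2.imwrite("pics/both.png",np.hstack([cv2.resize(a[100:420,100:600],(800,512))]) )
cv2.imwrite("pics/sidec.png",cv2.resize(b[100:440,130:470],(600,600)))
```

```text
scene cabtop 13960 rect ((0.7062079906463623, 0.22672317922115326), (0.1899835616350174, 0.276472270488739), 21.540464401245117) mean [0.7139 0.2178]
scene herbcap 471 rect ((0.606497585773468, -0.23082199692726135), (0.04021942615509033, 0.04024023562669754), 52.913482666015625) mean [ 0.6072 -0.2313]
scene redcap 328 rect ((0.5800173878669739, 0.09328125417232513), (0.03794652968645096, 0.04200562834739685), 54.9417839050293) mean [0.5798 0.0933]
scene sandcap 250 rect ((0.5215939283370972, 0.23777776956558228), (0.03999943658709526, 0.04087063670158386), 88.26795196533203) mean [0.5224 0.2373]
scene mat 432 rect ((0.5471352338790894, 0.15911813080310822), (0.061454713344573975, 0.08788087964057922), 21.336196899414062) mean [0.5447 0.1801]
scene fronttop 445 rect ((0.5379263162612915, 0.16015717387199402), (0.0667300820350647, 0.24667946994304657), 21.747880935668945) mean [0.5223 0.1406]
scene milltop 126 rect ((0.43122997879981995, -0.19382236897945404), (0.02752896212041378, 0.030919549986720085), 15.301212310791016) mean [ 0.4317 -0.1935]
scene honeytop 766 rect ((0.5390551090
[... 466 characters left out ...]
7773256302), (0.04034288972616196, 0.0400211364030838), 42.2218017578125) mean [0.5184 0.242 ]
side mat 1004 rect ((0.5443270206451416, 0.1734415739774704), (0.06998777389526367, 0.08904020488262177), 21.488481521606445) mean [0.551  0.1611]
side fronttop 945 rect ((0.5348080396652222, 0.16413238644599915), (0.06839452683925629, 0.24743540585041046), 21.559202194213867) mean [0.5069 0.1627]
side milltop 139 rect ((0.4289107918739319, -0.1867869347333908), (0.03375794738531113, 0.032404474914073944), 22.06475830078125) mean [ 0.4273 -0.1881]
side honeytop 103 rect ((0.5243839025497437, -0.3227107524871826), (0.031386859714984894, 0.02751072496175766), 4.273341655731201) mean [ 0.5269 -0.3235]
```

View pics/both.png

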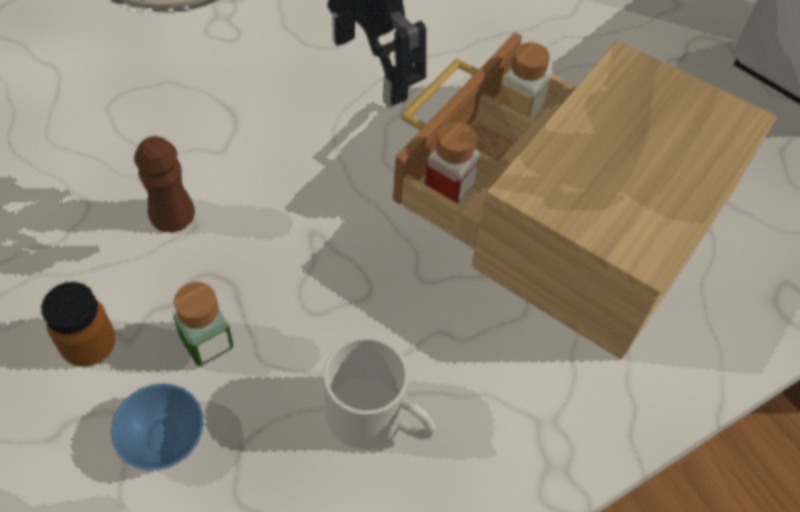

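View pics/sidec.png

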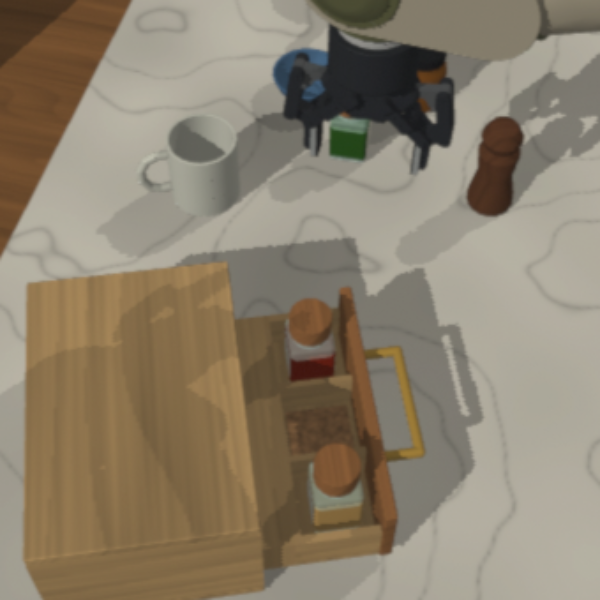

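The side and scene views show the red jar, the empty mat and the sand jar in compartments -78, 0 and +78. So the middle one is empty. The cabinet yaw is about 21.6°, and the herb jar stands clear of its neighbours near (0.605, -0.229). I'll go above it and look with the wrist camera.

>>> apply_moves --rows "-0.15 0.04 -0.08 0 0 0 1; -0.35 0.08 -0.08 0 0 0 1; -0.55 0.13 -0.08 0 0 0 1; -0.75 0.18 -0.08 0 0 0 1; -0.91 0.22 -0.08 0 0 0 1"

```text
t: 1.7
ee_pos: [0.6051, -0.2299, 0.2513]
eef_rot: [180.0, 0.0, 90.0]
ft_force: [-0.3, 0.1, 0.2]
opening: 0.0856
gripper_force: 0.0
```

```bash
cat >> h.py <<'E'
from scipy.spatial.transform import Rotation as Ro
def wcloud():
    s=robot.state(); img,d=robot.get_image("wrist"); m=robot.camera_model("wrist")
    f=240/np.tan(np.radians(m["vertical_fov"])/2)
    v,u=np.mgrid[0:480,0:640]
    P=np.stack([(u-m["cx"])/f*d,(v-m["cy"])/f*d,d],-1)
    T=np.array(m["mount"]); P=P@T[:3,:3].T+T[:3,3]
    R=Ro.from_euler("xyz",s["eef_rot"],degrees=True).as_matrix()
    P=P@R.T+np.array(s["ee_pos"]); P[d<=0]=np.nan
    return s,img,P
def rect(P,z,tol,x,y,r,n):
    p=P[(abs(P[...,2]-z)<tol)&(np.hypot(P[...,0]-x,P[...,1]-y)<r)][:,:2].astype(np.float32)
    if len(p)>20: print(n,len(p),cv2.minAreaRect(p),"circ",cv2.minEnclosingCircle(p),"mean",p.mean(0).round(4))
E
sleep 0
python3 - <<'E'
from h import *
robot.get_image("side")
s,img,P=wcloud(); save(img,"w1.png"); print(s["ee_pos"],s["eef_rot"],s["t"])
print(np.array(robot.camera_model("wrist")["mount"]).round(3).tolist())
rect(P,.098,.005,.605,-.229,.05,"cap")
for r in robot.regions_of("herb_jar","wrist")[:2]:
    p=P[r["region"]]; p=p[~np.isnan(p[:,0])]; print(r["score"],r["extent"],np.percentile(p,[2,50,98],0).round(3).tolist())
E
```

```text
[ 0.60551785 -0.2361429   0.24992464] [-1.79969683e+02  1.18316089e-01  8.96866328e+01] 1.75
[[-0.0, -0.95, -0.313, 0.081], [1.0, -0.0, 0.0, -0.001], [-0.0, -0.313, 0.95, -0.144], [0.0, 0.0, 0.0, 1.0]]
cap 2687 ((0.6023799180984497, -0.22741274535655975), (0.040925491601228714, 0.04102521762251854), 80.83834075927734) circ ((0.6024428606033325, -0.22752806544303894), 0.021038299426436424) mean [ 0.6024 -0.2266]
0.66 [286.6, 150.3, 344.9, 222.7] [[0.582, -0.245, 0.019], [0.602, -0.219, 0.098], [0.622, -0.205, 0.1]]
```

View pics/w1.png

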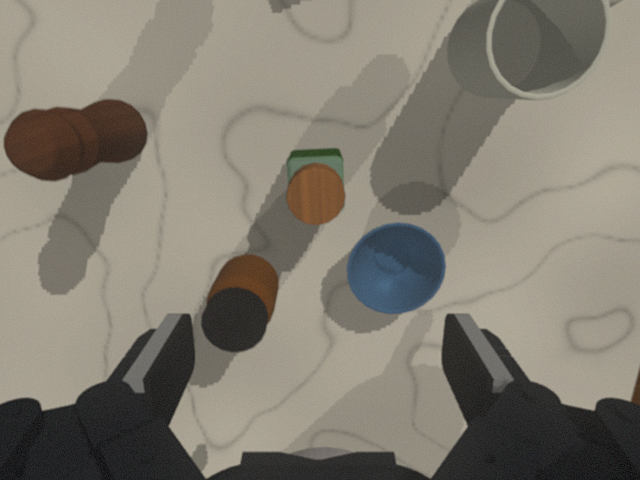

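The wrist view shows the cap at about (315, 195). One jar face runs nearly parallel to the image rows, from (288,151) to (342,149). The arm was still settling, so I'll measure again.

Run:
```python
from h import *
s,img,P=wcloud(); s,img,P=wcloud(); print(s["ee_pos"],s["eef_rot"],s["t"])
rect(P,.098,.005,.605,-.229,.05,"cap")
m=(P[...,2]>.01)&(P[...,2]<.07)&(np.hypot(P[...,0]-.603,P[...,1]+.227)<.05)
p=P[m]; v,u=np.nonzero(m); print(len(p))
# upper face: farthest +y points
print(p.min(0),p.max(0))
k=(p[:,2]>.03); l=cv2.fitLine(p[k][:,:2].astype(np.float32),cv2.DIST_HUBER,0,.001,.001).ravel(); print(l,np.degrees(np.arctan2(l[1],l[0])))
print(cv2.minAreaRect(p[:,:2].astype(np.float32)))
```

```text
[ 0.60486597 -0.22818342  0.25067833] [-1.79957059e+02 -4.15497389e-02  8.99157847e+01] 1.9
cap 2620 ((0.6022778153419495, -0.2274690866470337), (0.041039127856492996, 0.040771275758743286), 14.839799880981445) circ ((0.6022314429283142, -0.22741498053073883), 0.02113942801952362) mean [ 0.6024 -0.2265]
1169
[ 0.5792576  -0.24654379  0.01055585] [ 0.62537873 -0.20467361  0.06996376]
[ 0.9991898   0.04024671  0.6016773  -0.20685087] 2.3065898
((0.6022741198539734, -0.22604811191558838), (0.04590093344449997, 0.04202280938625336), 1.487311601638794)
```

>>> apply_moves --rows "0 -0.011 0.18 0 0 -0.011 1; 0 -0.011 0.36 0 0 -0.011 1; 0 -0.011 0.52 0 0 -0.011 1; 0 -0.011 0.65 0 0 -0.011 1; 0 -0.011 0.724 0 0 -0.011 1" --newtons 40

```text
t: 2.45
ee_pos: [0.6013, -0.2251, 0.0681]
eef_rot: [-179.8, -0.1, 92.1]
ft_force: [0.3, -1.1, -0.1]
opening: 0.0854
gripper_force: 0.0
```

>>> apply_moves --rows "0 0 0 0 0 0 1; 0 0 0 0 0 0 1; 0 0 0 0 0 0 0; 0 0 0 0 0 0 -0.3; 0 0 0 0 0 0 -0.3"

```text
t: 2.95
ee_pos: [0.6025, -0.2276, 0.0713]
eef_rot: [179.9, 0.0, 92.0]
ft_force: [3.1, 0.6, 0.7]
opening: 0.0442
gripper_force: 0.8
```

>>> apply_moves --rows "0 0 0 0 0 0 -0.5; 0 0 0 0 0 0 -0.5; 0 0 0 0 0 0 -0.5; 0 0 0 0 0 0 -0.5; 0 0 0 0 0 0 -0.5"

```text
t: 3.45
ee_pos: [0.6027, -0.2277, 0.0714]
eef_rot: [179.9, 0.1, 92.0]
ft_force: [0.1, 1.2, 6.8]
opening: 0.041
gripper_force: 40.0
```

>>> apply_moves --rows "0 0 -0.04 0 0 0 -0.5; 0 0 -0.14 0 0 0 -0.5; 0 0 -0.3 0 0 0 -0.5; 0 0 -0.48 0 0 0 -0.5; 0 0 -0.64 0 0 0 -0.5"

```text
t: 3.95
ee_pos: [0.6019, -0.2274, 0.2327]
eef_rot: [180.0, 0.0, 92.0]
ft_force: [0.7, -0.1, -1.5]
opening: 0.0407
gripper_force: 40.9
```

Run:
```python
from h import *
for _ in range(4): robot.get_image("wrist")
s=robot.state(); print({k:np.round(s[k],4).tolist() for k in("t","ee_pos","eef_rot","ft_force","ft_torque","opening","gripper_force")})
for c in("scene","side"):
    img,P=cloud(c)
    for r in robot.regions_of("cork_mat",c)[:1]:
        m=r["region"]&(abs(P[...,2]-.025)<.006)
        print(c,r["score"],cv2.minAreaRect(P[m][:,:2].astype(np.float32)))
    for q in("herb_jar",):
        for r in robot.regions_of(q,c)[:2]:
            p=P[r["region"]]; p=p[~np.isnan(p[:,0])]; print(c,q,r["score"],np.percentile(p,[2,50,98],0).round(3).tolist())
    save(img,c+"2.png")
```

```text
{'t': 4.15, 'ee_pos': [0.602, -0.2274, 0.2306], 'eef_rot': [179.9829, 0.0144, 91.975], 'ft_force': [0.0944, -0.3792, -3.1784], 'ft_torque': [0.0401, 0.026, -0.0127], 'opening': 0.0407, 'gripper_force': 41.114}
scene 0.71 ((0.5440874695777893, 0.17599835991859436), (0.05627138540148735, 0.040025342255830765), 19.6668701171875)
scene herb_jar 0.65 [[0.592, -0.253, 0.164], [0.626, -0.242, 0.208], [0.628, -0.211, 0.257]]
side 0.75 ((0.5490618348121643, 0.16157673299312592), (0.06512242555618286, 0.05159279331564903), 21.952810287475586)
```

>>> apply_moves --rows "0.08 0 -0.04 0 0 -0.02 -0.5; 0.24 0 -0.08 0 0 -0.05 -0.5; 0.43 -0.01 -0.08 0 0 -0.08 -0.5; 0.62 -0.02 -0.08 0 0 -0.109 -0.5; 0.8 -0.02 -0.08 0 0 -0.109 -0.5"

```text
t: 4.95
ee_pos: [0.5896, -0.0259, 0.25]
eef_rot: [-180.0, -0.0, 111.7]
ft_force: [1.5, -0.8, -1.3]
opening: 0.041
gripper_force: 41.0
```

>>> apply_moves --rows "0.16 0.04 0 0 0 0 -0.5; 0.3 0.1 0 0 0 0 -0.5; 0.38 0.14 0 0 0 0 -0.5; 0.38 0.14 0 0 0 0 -0.5; 0.38 0.14 0 0 0 0 -0.5"

```text
t: 5.45
ee_pos: [0.5878, 0.0734, 0.2499]
eef_rot: [-180.0, -0.0, 111.6]
ft_force: [0.1, -0.8, -1.6]
opening: 0.0409
gripper_force: 41.0
```

Run:
```python
from h import *
robot.get_image("wrist"); 
s,img,P=wcloud(); save(img,"w2.png"); np.savez("w2.npz",P=P,img=img)
print(s["t"],s["ee_pos"],s["eef_rot"],s["ft_force"])
rect(P,.120,.005,.577,.095,.035,"red"); rect(P,.120,.005,.52,.24,.035,"sand")
rect(P,.095,.004,.505,.15,.14,"front"); rect(P,.142,.004,.7,.22,.2,"cab")
for r in robot.regions_of("cork_mat","wrist")[:2]:
    p=P[r["region"]]; p=p[abs(p[:,2]-.026)<.005]; print(r["score"],r["extent"],len(p),cv2.minAreaRect(p[:,:2].astype(np.float32)) if len(p) else 0)
```

```text
5.5 [0.58788432 0.07274465 0.24995861] [-1.79958096e+02  3.84994788e-03  1.11576347e+02] [ 0.25664842  0.23297351 -2.00338661]
red 3257 ((0.575367271900177, 0.09740857779979706), (0.04100701957941055, 0.04070055112242699), 55.35039520263672) circ ((0.5754128098487854, 0.0972975417971611), 0.0209982767701149) mean [0.5752 0.0981]
front 4373 ((0.5513373017311096, 0.1201709657907486), (0.06806053221225739, 0.15242406725883484), 21.57687759399414) circ ((0.5258057117462158, 0.11007417738437653), 0.07650848478078842) mean [0.5244 0.116 ]
cab 54981 ((0.6969227194786072, 0.16622993350028992), (0.13349860906600952, 0.1575206220149994), 21.606672286987305) circ ((0.6971465945243835, 0.16650734841823578), 0.10300634056329727) mean [0.686 0.166]
0.87 [276.5, 13.9, 356.8, 100.5] 6523 ((0.5470224022865295, 0.1702132672071457), (0.06206933408975601, 0.06289268285036087), 21.400896072387695)
```

View pics/w2.png

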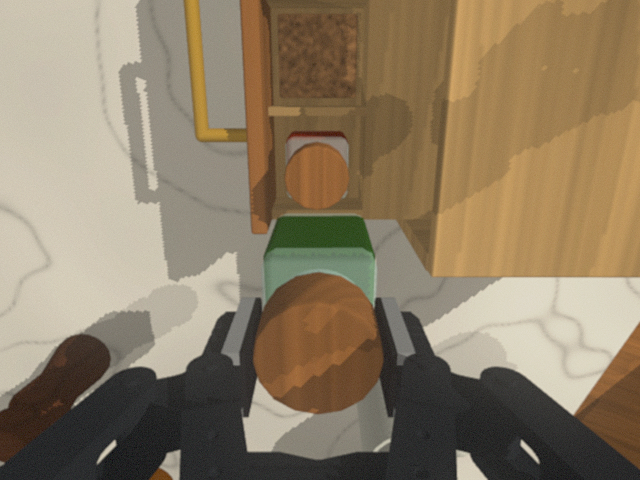

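The wrist view shows the mat whole at (316, 55), with no obstruction, and the jar held upright and centred in line with the drawer. I'll check the cap's offset in the hand from that same cloud.

Run:
```python
from h import *
P=np.load("w2.npz")["P"]
for z in(.272,.275,.278,.281): rect(P[:, 245:390],z,.0015,.588,.073,.04,z)
```

```text
0.272 660 ((0.5843924880027771, 0.07759660482406616), (0.04596973583102226, 0.032061416655778885), 22.162336349487305) circ ((0.585371732711792, 0.07520417124032974), 0.024690276011824608) mean [0.5808 0.0866]
0.275 1016 ((0.586874783039093, 0.0739155262708664), (0.044728800654411316, 0.04040056839585304), 27.39253807067871) circ ((0.585311233997345, 0.07477407157421112), 0.024494018405675888) mean [0.5804 0.0829]
0.278 11482 ((0.5869551301002502, 0.07337416708469391), (0.0441003143787384, 0.041954465210437775), 26.11459732055664) circ ((0.5857418179512024, 0.07413137704133987), 0.024263370782136917) mean [0.5862 0.0738]
0.281 268 ((0.5859376788139343, 0.07343895733356476), (0.04309765249490738, 0.02326630800962448), 21.195030212402344) circ ((0.5858967900276184, 0.0738009512424469), 0.024046516045928) mean [0.5864 0.0754]
```

>>> apply_moves --rows "0.06 0 0 0 0 0 -0.5; 0.18 -0.004 0 0 0 0 -0.5; 0.3 -0.008 0 0 0 0 -0.5; 0.4 -0.008 0 0 0 0 -0.5; 0.42 -0.008 0 0 0 0 -0.5"

```text
t: 6.1
ee_pos: [0.546, 0.1725, 0.2506]
eef_rot: [180.0, -0.0, 111.7]
ft_force: [-0.5, 0.0, -2.4]
opening: 0.0408
gripper_force: 41.1
```

>>> apply_moves --rows "0 0 0 0 0 0 -0.5; 0 0 0.06 0 0 0 -0.5; 0 0 0.17 0 0 0 -0.5; 0 0 0.29 0 0 0 -0.5; 0 0 0.4 0 0 0 -0.5"

```text
t: 6.6
ee_pos: [0.5477, 0.1691, 0.1491]
eef_rot: [-180.0, 0.0, 111.5]
ft_force: [-0.1, -0.4, -2.2]
opening: 0.041
gripper_force: 41.1
```

>>> apply_moves --rows "0 0 0.06 0 0 0 -0.5; 0 0 0.11 0 0 0 -0.5; 0 0 0.15 0 0 0 -0.5; 0 0 0.18 0 0 0 -0.5; 0 0 0.195 0 0 0 -0.5"

```text
t: 7.1
ee_pos: [0.5475, 0.1701, 0.1012]
eef_rot: [-180.0, 0.0, 111.6]
ft_force: [-0.3, 0.4, -2.4]
opening: 0.041
gripper_force: 41.1
```

>>> apply_moves --rows "0 0 0 0 0 0 -0.5; 0 0 0 0 0 0 -0.5; 0 0 0.006 0 0 0 -0.5; 0 0 0.012 0 0 0 -0.5; 0 0 0.012 0 0 0 -0.5"

```text
t: 7.6
ee_pos: [0.5473, 0.1703, 0.0985]
eef_rot: [-180.0, 0.0, 111.6]
ft_force: [-0.1, 0.7, -2.5]
opening: 0.0407
gripper_force: 41.1
```

Still hanging free, so I'll lower in 0.75 mm steps until contact.

>>> apply_moves --rows "0 0 0.003 0 0 0 -0.5; 0 0 0.006 0 0 0 -0.5; 0 0 0.006 0 0 0 -0.5; 0 0 0.009 0 0 0 -0.5; 0 0 0.009 0 0 0 -0.5"

```text
t: 8.1
ee_pos: [0.5478, 0.1704, 0.0974]
eef_rot: [179.9, 0.0, 111.6]
ft_force: [-1.1, 0.8, 6.8]
opening: 0.0408
gripper_force: 41.8
```

>>> apply_moves --rows "0 0 0 0 0 0 0.1; 0 0 0 0 0 0 0.25; 0 0 0 0 0 0 0.35; 0 0 0 0 0 0 0.35; 0 0 0 0 0 0 0.35"

```text
t: 8.6
ee_pos: [0.5474, 0.1703, 0.0962]
eef_rot: [-180.0, -0.0, 111.6]
ft_force: [0.4, -0.2, 0.2]
opening: 0.0577
gripper_force: 0.0
```

>>> apply_moves --rows "0 0 -0.03 0 0 0 0.35; 0 0 -0.08 0 0 0 0.35; 0 0 -0.16 0 0 0 0.35; 0 0 -0.26 0 0 0 0.35; 0 0 -0.38 0 0 0 0.35"

```text
t: 9.1
ee_pos: [0.5471, 0.1703, 0.1929]
eef_rot: [-180.0, -0.0, 111.6]
ft_force: [-0.0, 0.6, 0.6]
opening: 0.0577
gripper_force: 0.0
```

>>> apply_moves --rows "0 0 -0.1 0 0 0 0.35; -0.06 -0.08 -0.1 0 0 0 0; -0.16 -0.24 -0.1 0 0 0 -0.5; -0.28 -0.4 -0.1 0 0 0 -1; -0.36 -0.48 -0.1 0 0 0 -1"

```text
t: 9.6
ee_pos: [0.467, 0.0408, 0.2176]
eef_rot: [180.0, 0.1, 111.6]
ft_force: [-0.0, -0.0, -0.0]
opening: 0.0007
gripper_force: 0.0
```

Run:
```python
from h import *
robot.get_image("wrist");robot.get_image("wrist")
s,img,P=wcloud(); save(img,"w3.png")
print(s["t"],s["ee_pos"],s["eef_rot"],s["ft_force"],s["opening"])
rect(P,.124,.0035,.547,.17,.035,"herb"); rect(P,.120,.004,.5755,.097,.03,"red"); rect(P,.120,.004,.52,.24,.035,"sand")
rect(P,.074,.008,.466,.138,.07,"handle")
for c in("scene","side"):
    img,P=cloud(c); save(img,c+"3.png")
    rect(P,.124,.004,.547,.17,.04,c+" herb"); rect(P,.074,.006,.466,.138,.07,c+" handle")
```

```text
9.7 [0.46790871 0.04021073 0.21775953] [1.79938955e+02 7.38095024e-02 1.11409864e+02] [0.70530408 0.0491161  0.12148731] 3.109602579854719e-05
herb 5622 ((0.5473997592926025, 0.17054253816604614), (0.04113200306892395, 0.04158540442585945), 80.1744155883789) circ ((0.5478882193565369, 0.17051877081394196), 0.02144565060734749) mean [0.5466 0.1706]
red 4028 ((0.5752397179603577, 0.09739391505718231), (0.041164908558130264, 0.04105272889137268), 35.121456146240234) circ ((0.5752524733543396, 0.0972294881939888), 0.021210188046097755) mean [0.5741 0.0979]
handle 5124 ((0.5004075169563293, 0.14132770895957947), (0.06822238117456436, 0.10033863037824631), 21.66210174560547) circ ((0.49039995670318604, 0.1371586173772812), 0.0540999136865139) mean [0.4911 0.1352]
scene herb 288 ((0.5528257489204407, 0.16673804819583893), (0.041183583438396454, 0.04094437509775162), 1.2950609922409058) circ ((0.5526833534240723, 0.16587641835212708), 0.021897846832871437) mean [0.5523 0.1659]
scene handle 432 ((0.494516521692276, 0.14312928915023804), (0.05200392007827759, 0.12114965915679932), 20.466787338256836) circ ((0.4858042597770691, 0.1393755078315735), 0.061506785452365875) mean [0.486  0.1385]
side herb 466 ((0.5487483143806458, 0.17081812024116516), (0.04205048829317093, 0.04007280245423317), 65.34454345703125) circ ((0.5482292175292969, 0.16982656717300415), 0.022251849994063377) mean [0.5484 0.1712]
side handle 570 ((0.4964964687824249, 0.14952656626701355), (0.06586004793643951, 0.1204015463590622), 21.29791259765625) circ ((0.4842410683631897, 0.1446445882320404), 0.06173745170235634) mean [0.4791 0.1464]
```

View pics/w3.png

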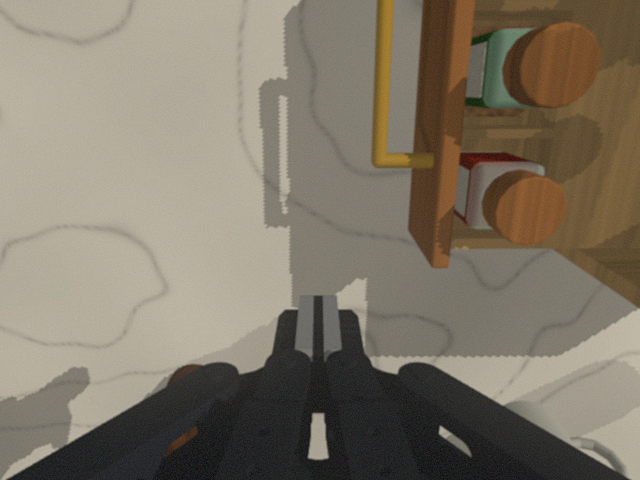

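The herb jar stands on the mat with its cap at z 0.124, and the red jar hasn't moved. The handle bar runs up from (380,160). I'll turn the closed fingers square to the bar, with the camera side away from the cabinet, while still high. Then I'll go down in front of it.

>>> apply_moves --rows "0.06 -0.01 0 0 0 -0.04 -1; 0.16 -0.03 0 0 0 -0.08 -1; 0.28 -0.054 0 0 0 -0.12 -1; 0.36 -0.054 0 0 0 -0.16 -1; 0.36 -0.054 0 0 0 -0.2 -1"

```text
t: 10.35
ee_pos: [0.4224, 0.1239, 0.2167]
eef_rot: [180.0, -0.0, 148.1]
ft_force: [0.6, -0.3, 0.0]
opening: -0.0002
gripper_force: 0.0
```

>>> apply_moves --rows "0 0 0 0 0 -0.04 -1; 0 0 0 0 0 -0.08 -1; 0 0 0 0 0 -0.12 -1; 0 0 0 0 0 -0.16 -1; 0 0 0 0 0 -0.2 -1"

```text
t: 10.85
ee_pos: [0.4236, 0.1222, 0.2165]
eef_rot: [180.0, 0.0, -176.0]
ft_force: [0.1, -0.5, 0.3]
opening: -0.0003
gripper_force: 0.0
```

>>> apply_moves --rows "0 0 0 0 0 -0.04 -1; 0 0 0.04 0 0 -0.08 -1; 0 0 0.14 0 0 -0.1 -1; 0 0 0.26 0 0 -0.1 -1; 0 0 0.36 0 0 -0.1 -1"

```text
t: 11.35
ee_pos: [0.4234, 0.1222, 0.1253]
eef_rot: [180.0, 0.0, -158.3]
ft_force: [-0.1, 0.2, 0.4]
opening: 0.0004
gripper_force: 0.0
```

>>> apply_moves --rows "0 0 0.08 0 0 0 -1; 0 0 0.16 0 0 0 -1; 0 0 0.22 0 0 0 -1; 0 0 0.24 0 0 0 -1; 0 0 0.24 0 0 0 -1"

```text
t: 11.85
ee_pos: [0.4234, 0.1218, 0.0661]
eef_rot: [180.0, -0.0, -158.3]
ft_force: [0.4, 0.9, 0.8]
opening: -0.0001
gripper_force: 0.0
```

Run:
```python
from h import *
import cv2
img,P=cloud("scene"); s=robot.state(); print(s["t"],s["ee_pos"],s["eef_rot"],s["ft_force"],s["qpos"])
cv2.imwrite("pics/s4.png",cv2.resize(img[90:290,300:540,::-1],(720,600)))
```

```text
11.9 [0.42365588 0.12165286 0.06663743] [-1.79993474e+02  2.07929752e-02 -1.58349978e+02] [ 0.66353964 -0.02630024  0.25045791] [ 5.60013980e-01  2.34618906e+01  1.04948658e+02  1.77861905e-03
  5.15677033e+01 -1.11091112e+02]
```

View pics/s4.png

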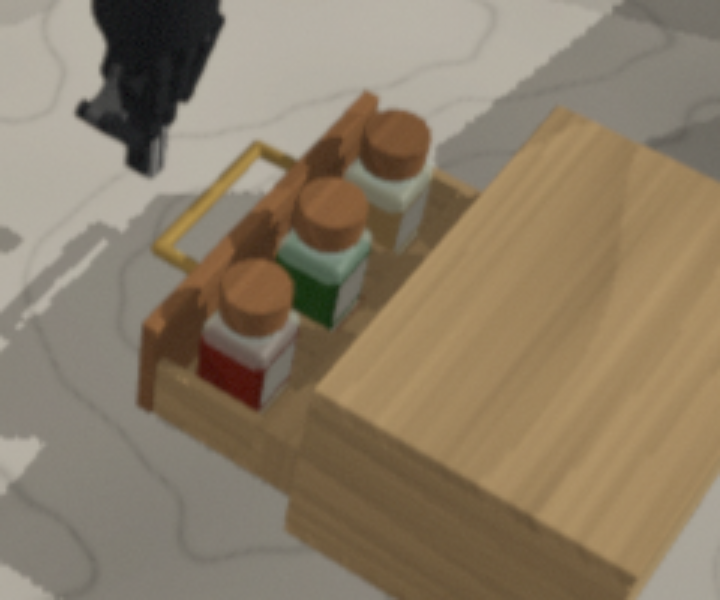

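All three jars stand upright and the fingers are in front of the handle bar. The drawer's +x is now tool -x, so I'll approach, touch softly and push.

>>> apply_moves --rows "-0.03 0 0 0 0 0 -1; -0.06 0 0 0 0 0 -1; -0.08 0 0 0 0 0 -1; -0.09 0 0 0 0 0 -1; -0.1 0 0 0 0 0 -1"

```text
t: 12.4
ee_pos: [0.4467, 0.1305, 0.0664]
eef_rot: [180.0, -0.0, -158.4]
ft_force: [-0.5, -0.2, 0.2]
opening: 0.0
gripper_force: 0.0
```

>>> apply_moves --rows "-0.01 0 0 0 0 0 -1; -0.02 0 0 0 0 0 -1; -0.03 0 0 0 0 0 -1; -0.04 0 0 0 0 0 -1; -0.05 0 0 0 0 0 -1"

```text
t: 12.9
ee_pos: [0.458, 0.135, 0.0663]
eef_rot: [180.0, -0.0, -158.4]
ft_force: [-1.3, -0.6, 0.5]
opening: -0.0
gripper_force: 0.7
```

>>> apply_moves --rows "-0.01 0 0 0 0 0 -1; -0.022 0 0 0 0 0 -1; -0.036 0 0 0 0 0 -1; -0.05 0 0 0 0 0 -1; -0.065 0 0 0 0 0 -1"

```text
t: 13.4
ee_pos: [0.4735, 0.1411, 0.0663]
eef_rot: [180.0, -0.0, -158.4]
ft_force: [-1.0, -1.3, -0.2]
opening: -0.0003
gripper_force: 0.9
```

>>> apply_moves --rows "-0.016 0 0 0 0 0 -1; -0.032 0 0 0 0 0 -1; -0.048 0 0 0 0 0 -1; -0.064 0 0 0 0 0 -1; -0.08 0 0 0 0 0 -1"

```text
t: 13.9
ee_pos: [0.4921, 0.1484, 0.0663]
eef_rot: [-180.0, -0.0, -158.4]
ft_force: [-2.4, -1.3, -0.6]
opening: -0.0001
gripper_force: 0.9
```

>>> apply_moves --rows "-0.016 0 0 0 0 0 -1; -0.032 0 0 0 0 0 -1; -0.048 0 0 0 0 0 -1; -0.064 0 0 0 0 0 -1; -0.08 0 0 0 0 0 -1"

```text
t: 14.4
ee_pos: [0.5107, 0.1558, 0.0663]
eef_rot: [-180.0, -0.0, -158.4]
ft_force: [-1.7, -1.8, -0.3]
opening: -0.0
gripper_force: 0.9
```

>>> apply_moves --rows "-0.016 0 0 0 0 0 -1; -0.032 0 0 0 0 0 -1; -0.048 0 0 0 0 0 -1; -0.064 0 0 0 0 0 -1; -0.08 0 0 0 0 0 -1"

```text
t: 14.9
ee_pos: [0.5293, 0.1632, 0.0663]
eef_rot: [180.0, -0.0, -158.4]
ft_force: [-1.2, -0.8, 1.1]
opening: 0.0001
gripper_force: 0.9
```

Run:
```python
from h import *
img,P=cloud("side"); s=robot.state(); print(s["t"],s["ee_pos"],s["ft_force"])
save(img[220:460,130:430],"s5.png")
img,P=cloud("side")
# drawer front top edge along drawer x relative to cabinet front
ex=np.array([np.cos(np.radians(21.6)),np.sin(np.radians(21.6))])
for n,z,t in(("front",.095,.004),("cab",.142,.003)):
    m=(abs(P[...,2]-z)<t)&(np.hypot(P[...,0]-.64,P[...,1]-.22)<.22)&(P[...,1]>.1)
    q=P[m][:,:2]@ex; print(n,len(q),np.percentile(q,[.5,2,10,50,90]).round(4))
```

```text
14.95 [0.53001332 0.1633391  0.06638846] [ 0.30785312 -0.34266524 -0.32239164]
front 1201 [0.6031 0.6035 0.6049 0.6114 0.7492]
cab 17702 [0.6445 0.6477 0.6643 0.7418 0.8151]
```

View pics/s5.png

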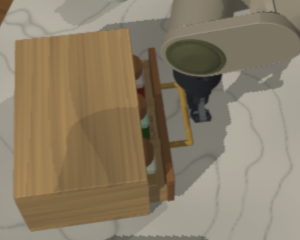

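The drawer has about 40 mm left and all the jars are upright. I'll do 20 mm at the same speed, then slow down.

>>> apply_moves --rows "-0.014 0 0 0 0 0 -1; -0.03 0 0 0 0 0 -1; -0.046 0 0 0 0 0 -1; -0.062 0 0 0 0 0 -1; -0.076 0 0 0 0 0 -1"

```text
t: 15.5
ee_pos: [0.547, 0.1702, 0.0663]
eef_rot: [180.0, -0.0, -158.4]
ft_force: [-1.6, -0.6, 1.1]
opening: 0.0003
gripper_force: 0.9
```

>>> apply_moves --rows "-0.012 0 0 0 0 0 -1; -0.023 0 0 0 0 0 -1; -0.033 0 0 0 0 0 -1; -0.042 0 0 0 0 0 -1; -0.05 0 0 0 0 0 -1"

```text
t: 16.0
ee_pos: [0.5584, 0.1748, 0.0663]
eef_rot: [180.0, -0.0, -158.4]
ft_force: [-2.0, -0.3, 1.2]
opening: -0.0001
gripper_force: 0.8
```

>>> apply_moves --rows "-0.005 0 0 0 0 0 -1; -0.01 0 0 0 0 0 -1; -0.015 0 0 0 0 0 -1; -0.019 0 0 0 0 0 -1; -0.022 0 0 0 0 0 -1"

```text
t: 16.5
ee_pos: [0.5635, 0.1767, 0.0663]
eef_rot: [180.0, -0.0, -158.4]
ft_force: [-1.5, 0.8, 0.2]
opening: 0.0004
gripper_force: 0.8
```

>>> apply_moves --rows "-0.002 0 0 0 0 0 -1; -0.004 0 0 0 0 0 -1; -0.006 0 0 0 0 0 -1; -0.008 0 0 0 0 0 -1; -0.01 0 0 0 0 0 -1"

```text
t: 17.0
ee_pos: [0.5658, 0.1776, 0.0663]
eef_rot: [180.0, -0.0, -158.4]
ft_force: [-2.2, 0.1, 0.4]
opening: 0.0001
gripper_force: 0.8
```

>>> apply_moves --rows "-0.002 0 0 0 0 0 -1; -0.004 0 0 0 0 0 -1; -0.005 0 0 0 0 0 -1; -0.006 0 0 0 0 0 -1; -0.006 0 0 0 0 0 -1"

```text
t: 17.5
ee_pos: [0.5672, 0.1781, 0.0663]
eef_rot: [-180.0, 0.0, -158.4]
ft_force: [-0.9, 0.3, 0.2]
opening: -0.0
gripper_force: 0.6
```

>>> apply_moves --rows "-0.002 0 0 0 0 0 -1; -0.004 0 0 0 0 0 -1; -0.005 0 0 0 0 0 -1; -0.006 0 0 0 0 0 -1; -0.006 0 0 0 0 0 -1"

```text
t: 18.0
ee_pos: [0.5679, 0.1784, 0.0663]
eef_rot: [180.0, -0.1, -158.4]
ft_force: [-5.2, -2.1, 2.1]
opening: 0.0
gripper_force: 2.8
```

>>> apply_moves --rows "-0.002 0 0 0 0 0 -1; -0.003 0 0 0 0 0 -1; -0.004 0 0 0 0 0 -1; -0.004 0 0 0 0 0 -1; -0.004 0 0 0 0 0 -1"

```text
t: 18.5
ee_pos: [0.568, 0.1785, 0.0662]
eef_rot: [180.0, -0.2, -158.4]
ft_force: [-9.5, -3.4, 5.1]
opening: 0.0
gripper_force: 4.9
```

The force rises to 10 N with no motion, so the drawer is on its stop. I'll back off along the same line and check.

>>> apply_moves --rows "0.006 0 0 0 0 0 -1; 0.02 0 0 0 0 0 -1; 0.06 0 0 0 0 0 -1; 0.14 0 0 0 0 0 -1; 0.26 0 0 0 0 0 -1"

```text
t: 19.0
ee_pos: [0.5097, 0.155, 0.0664]
eef_rot: [-180.0, 0.2, -158.4]
ft_force: [-0.2, 0.5, 0.4]
opening: -0.0001
gripper_force: 0.0
```

>>> apply_moves --rows "0.14 0 -0.1 0 0 0 -1; 0.28 0 -0.25 0 0 0 -1; 0.36 0 -0.4 0 0 0 -1; 0.4 0 -0.5 0 0 0 -1; 0.4 0 -0.5 0 0 0 -1"

```text
t: 19.5
ee_pos: [0.4168, 0.1181, 0.1947]
eef_rot: [-179.8, 0.4, -158.4]
ft_force: [1.4, 0.3, -0.7]
opening: 0.0001
gripper_force: 0.0
```

Run:
```python
from h import *
ex=np.array([np.cos(np.radians(21.6)),np.sin(np.radians(21.6))])
I=[]
for c in("side","scene"):
    robot.get_image(c); img,P=cloud(c); I.append(img[60:460,100:500])
    for n,z,t in(("front",.05,.03),("cab",.142,.003)):
        m=(abs(P[...,2]-z)<t)&(np.hypot(P[...,0]-.6,P[...,1]-.19)<(.09 if n=="front" else .2))
        q=P[m][:,:2]@ex; q=q[q>.625]; print(c,n,len(q),np.percentile(q,[.5,2,10,50]).round(4) if len(q) else 0)
    rect(P,.098,.004,.6,-.23,.05,c+" herb gone?")
print(robot.state()["t"],robot.state()["ft_force"],robot.state()["ee_pos"])
save(np.hstack(I),"fin.png")
```

```text
side front 121 [0.6253 0.6255 0.6266 0.6335]
side cab 15864 [0.6445 0.6471 0.6608 0.7282]
scene front 4 [0.6251 0.6251 0.6253 0.6256]
scene cab 9507 [0.6467 0.6495 0.6644 0.7326]
19.7 [0.80521188 0.48630072 0.41723582] [0.41612406 0.11837157 0.19040771]
```

View pics/fin.png

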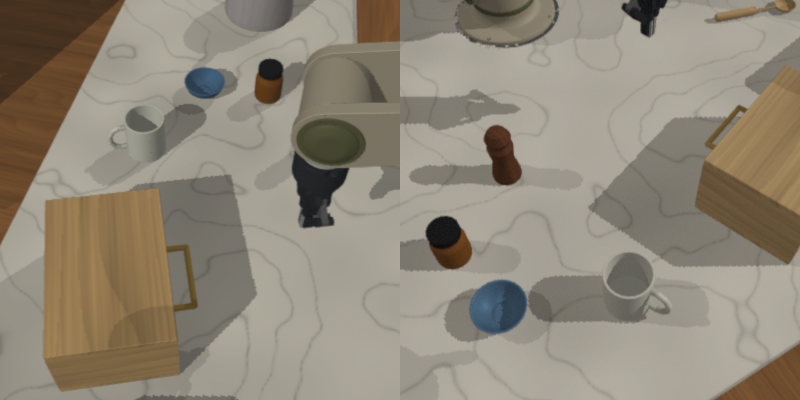

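The drawer front is flush, with only the handle standing out, and nothing else on the counter has moved.

```bash
python3 -c "
from workcell import robot; print(robot.close_job())"
```

```text
the job is handed in; nothing more can be done
None
```

The herb jar is standing upright on the cork mat in the middle compartment, the drawer has been gently pushed fully shut, the other counter items look unmoved, and the job is handed in at about 20 s.

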